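Clamp the tube in the welding jig

ROBOT

A 6-joint arm with a two-finger parallel gripper is mounted at the origin on a cart in front of the work surface, level with it; the furniture and walls round the work are solid. World frame = base frame: x ahead of the robot, y to its left, z up, the work surface at z = 0. Lengths are in m, angles in rad, forces in N, time in s.
With the tool pointing down it reaches from about 0.35 to 0.775 m from the base axis. Payload 5.5 kg.
Tool frame: the origin (TCP) lies at the very end of the fingers, on their centre line; the grasp point (between the pads) lies 19 mm behind it (env.grip_depth is the distance from the TCP to the grasp point, in m); z points along the fingers, y is the direction in which the jaws open and shut (so a half turn about z gives the same grasp; the last joint's range is limited). The gripper opens to 85 mm and grips with 20 to 120 N. Pads are 22 mm wide; open, the fingers measure 114 mm over their backs; the gripper's body (76 mm by 85 mm) begins 54 mm behind the grasp point. The pads swing forward as they close: fully open they stand 13 mm farther back than shut.
Start: joints at [1.097, 0.313, 0.046, 1.304, 0, 1.431], TCP at [0.188, 0.543, 0.231] pointing down, gripper open.
Joint ranges: [-2.76, 2.76], [-0.86, 1.69], [-1.03, 1.26], [-2.2, 2.34], [-1.47, 1.5], [-3.14, 3.14]. Speed limits (rad/s): [2.57, 2.57, 3.14, 3.14, 3.14, 3.14].

INTERFACE

Orientations are given as a unit quaternion [w, x, y, z].
In Python, from workcell import env gives the robot as it stands.
- The arm moves only by the tool step_arm, never from a script. Its argument "series" is a list of rows, each a list of 3 entries, a list of its own where there are three numbers: the shift along the world's x, y, z in cm, then the turn about the world's z in rad, then the closure in counts, from 0 (fully open) to 255 (shut). A call has 1 to 5 rows; each row is the pose to reach, as a shift and turn from the pose measured when the call began; what a row does not reach only later rows make up. A row lasts 1/8 s, in which the tool goes at most 62.5 mm and 10.7 degrees, less where a joint would pass 70% of its speed; a pose out of reach is approached as far as the arm can. A call with a gripper value outside its range is refused whole. The fingers move at their own pace and stop on an object; "newtons" is the grip in N (left out, the last holds). Time passes only in rows, so rows that repeat a pose let the fingers close. It gives the time, the measured TCP pose, the force and the opening at its end, in the units of the state.
- env.get_state(): the state, without advancing time (a new reading comes with each control period).
- env.read_camera(name): name is "scene" or "top" or "wrist"; returns a dict with "frame" (384x512x3 uint8, red, green, blue), "vertical_fov" (degrees; the focal length in pixels is half the picture's height over the tangent of half this angle, whatever the lens; pixels are square), "cx", "cy" (the principal point, pixels), "camera_from_world" (4x4, takes a point from world to camera coordinates). Camera axes: x right, y down, z forward; pixel columns grow to the right and rows downward; lengths in m; the calibration is good to about 2 mm. A picture is of the moment at which its call begins. There is no depth.
- env.hand_in(): hands the job in, once; it reports no verdict.
The state is a dict: "clock": time; "joint_pos": joint angles; "qvel": joint speeds; "tau": joint torques, N m; "tcp_pos": TCP position; "orientation": TCP orientation; "wrist_force": force on the tool from outside, world axes, zero at the start; "ft_torque": the same for the moment, N m; "finger_gap": finger opening in m.
Only numpy, scipy, OpenCV 4.12 (cv2) and the standard library are available. Lean on these libraries where they do the work, as an engineer would, in place of code of your own. Each camera call takes 0.05 s, during which the arm holds its last target.

TASK

One of the two welding jigs on the bench has a piece of square tube in its nest. With a finger, push that jig's clamp strap round until it stops over the tube, then push its cam lever all the way down so that the tube is clamped in its nest, and draw the hand clear. Do not handle or lift the tube, and leave the empty jig and the other things on the bench as they are.

Things in the scene. Friction and masses are not known exactly. Their poses are not given: they have to be found in the camera images.
- jig_loaded: the jig whose nest holds the tube offcut: a steel base plate 110 (x) x 190 (y) x 10 mm fixed to the bench; origin at the centre of its underside, z up. The nest, a pocket for one tube inside four fences 12 mm high, is centred at x 0, y -45 mm, its floor 10 mm above the origin. The vertical strap hinge is at x 0, y +60 mm. The clamp strap closes to the plate's -y, over the nest. Both jigs are built alike (not mirrored).
- strap_loaded (a joint): angle of that jig's clamp strap about the vertical hinge: 0 = closed against its stop, pointing along the plate's -y over the nest; it grows as the strap swings clockwise seen from above, pi/2 = pointing along the plate's -x; range 0 to 1.9. The strap is a 24 mm wide steel bar, underside 56 mm and top 74 mm above the bench, reaching 138 mm from the hinge. Friction (0.15 N m and some drag) keeps it where it is left; about 2 N at its finger pin swings it.
- strap_loaded_hinge (a point): point on the strap's vertical hinge axis at the strap's underside, 56 mm above the bench; its frame turns with the strap, and the strap points along the frame's own -y
- strap_loaded_pin (a point): centre of the top of the upright finger pin near the strap's free end: round steel pin, 14 mm diameter, 41 mm tall above the strap, top 115 mm above the bench, 128 mm from the hinge axis. Push it, or the strap's side, sideways. A shorter nut (22 mm wide, top 90 mm above the bench) stands on the strap 23 mm nearer the hinge.
- lever_loaded (a joint): angle of the cam lever, which sits on the hinge end of the strap and turns with it: 0 = up, 62 degrees above level, leaning away from the strap's free end; it grows as the lever is pushed on over, away from the strap's free end, and down; 1.05 = fully down, nearly level (2 degrees above), at its stop. Stays where it is left; about 3 N near its tip moves it, a little more at the end.
- lever_loaded_hinge (a point): the lever's level hinge axis (across the strap), 86 mm above the bench on the strap's hinge axis
- lever_loaded_tip (a point): end of the cam lever, 101 mm from the lever hinge. The lever's outer half is a round black grip of 18 mm diameter (from 41 to 101 mm), the inner part a 14 x 8 mm steel bar; the grip's centre line runs 3 mm to the upper side (the side facing the strap's free end) of the line from hinge to tip. The tip is 175 mm above the bench with the lever up, about 90 mm with it down.
- jig_empty: the second jig, the same but with nothing in its nest: a steel base plate 110 (x) x 190 (y) x 10 mm fixed to the bench; origin at the centre of its underside, z up. The nest, a pocket for one tube inside four fences 12 mm high, is centred at x 0, y -45 mm, its floor 10 mm above the origin. The vertical strap hinge is at x 0, y +60 mm. The clamp strap closes to the plate's -y, over the nest. Both jigs are built alike (not mirrored).
- strap_empty (a joint): angle of that jig's clamp strap about the vertical hinge: 0 = closed against its stop, pointing along the plate's -y over the nest; it grows as the strap swings clockwise seen from above, pi/2 = pointing along the plate's -x; range 0 to 1.9. The strap is a 24 mm wide steel bar, underside 56 mm and top 74 mm above the bench, reaching 138 mm from the hinge. Friction (0.15 N m and some drag) keeps it where it is left; about 2 N at its finger pin swings it.
- strap_empty_hinge (a point): point on the strap's vertical hinge axis at the strap's underside, 56 mm above the bench; its frame turns with the strap, and the strap points along the frame's own -y
- strap_empty_pin (a point): centre of the top of the upright finger pin near the strap's free end: round steel pin, 14 mm diameter, 41 mm tall above the strap, top 115 mm above the bench, 128 mm from the hinge axis. Push it, or the strap's side, sideways. A shorter nut (22 mm wide, top 90 mm above the bench) stands on the strap 23 mm nearer the hinge.
- lever_empty (a joint): angle of the cam lever, which sits on the hinge end of the strap and turns with it: 0 = up, 62 degrees above level, leaning away from the strap's free end; it grows as the lever is pushed on over, away from the strap's free end, and down; 1.05 = fully down, nearly level (2 degrees above), at its stop. Stays where it is left; about 3 N near its tip moves it, a little more at the end.
- lever_empty_hinge (a point): the lever's level hinge axis (across the strap), 86 mm above the bench on the strap's hinge axis
- lever_empty_tip (a point): end of the cam lever, 101 mm from the lever hinge. The lever's outer half is a round black grip of 18 mm diameter (from 41 to 101 mm), the inner part a 14 x 8 mm steel bar; the grip's centre line runs 3 mm to the upper side (the side facing the strap's free end) of the line from hinge to tip. The tip is 175 mm above the bench with the lever up, about 90 mm with it down.
- pad_loaded: the round rubber pressing foot (18 mm) under the loaded jig's strap, 105 mm from the strap hinge; with the strap closed it stands over the middle of the tube, 3 mm clear of it, and the cam lever drives it down onto the tube
- tube: the rusty square tube offcut, 40 x 64 x 40 mm (its own y is the 64 mm length); origin at the centre of its underside. It lies in the loaded jig's nest, 64 mm along the plate's x, its top 50 mm above the bench; loose, 2 mm play inside the fences
- spanner: a steel combination spanner, 205 x 33 x 8 mm, lying loose on the bench; a bystander. Origin at the centre of its underside
- pliers: pliers with red handles, 187 x 66 x 16 mm, lying loose on the bench; a bystander. Origin at the centre of its underside
- bolt: a hexagon bolt lying down, 72 x 29 x 26 mm, lying loose on the bench; a bystander. Origin at the centre of its underside
- nut: a large hexagon nut, 34 x 30 x 16 mm, lying loose on the bench; a bystander. Origin at the centre of its underside
- gusset: a triangular steel plate offcut, 61 x 58 x 8 mm, lying loose on the bench; a bystander. Origin at the centre of its underside
- angle_iron: a piece of angle iron, 110 x 32 x 32 mm, lying loose on the bench; a bystander. Origin at the centre of its underside
Mind the look-alikes: they are no part of the job. Leave any red look-alike of the tube alone.

How it is judged:
By the outcome, as a careful person would: the job done as asked, in the order asked, and still so for the second after the job is handed in, with the robot touching nothing.
It also fails if it takes over 48 s, if anything falls off the work surface, if the arm or the gripper's body presses on something with over 40 N, if the wrist force passes 120 N, or if a joint passes its speed limit or range.

## Working session

There is one attempt and no reset: what is moved stays moved. The work goes in short steps, Python scripts to look and compute and a tool call to move; the robot and the scene stay as the last step left them, time stands still between calls to the robot, and variables do not carry over. Pictures are saved under pics/ and viewed, and the job is handed in when it is done.

Besides the shell and the picture viewer there is one more tool, called as name([rows], argument=value, ...), one row to a line, values as JSON. step_arm: Moves the arm, as the interface text tells. Its arguments: {"type":"object","properties":{"series":{"type":"array"},"newtons":{"type":"number"}},"required":["series"]}

```bash
mkdir -p pics; cat > h.py <<'E'
import numpy as np, cv2
from workcell import env
def shot(name,fn):
    r=env.read_camera(name); cv2.imwrite(fn,cv2.cvtColor(r["frame"],cv2.COLOR_RGB2BGR))
    np.savez(fn[:-4]+'.npz',**{k:np.array(v) for k,v in r.items()}); return r
def load(fn): return dict(np.load(fn[:-4]+'.npz'))
def par(r):
    f=384/2/np.tan(np.radians(float(r["vertical_fov"]))/2); return f,float(r["cx"]),float(r["cy"]),np.array(r["camera_from_world"])
def ray(r,u,v,z):
    f,cx,cy,T=par(r); R=T[:3,:3];c=-R.T@T[:3,3]; d=R.T@np.array([(u-cx)/f,(v-cy)/f,1]); return c+d*(z-c[2])/d[2]
def proj(r,p):
    f,cx,cy,T=par(r); q=T[:3,:3]@np.array(p)+T[:3,3]; return np.array([cx+f*q[0]/q[2],cy+f*q[1]/q[2]])
def tri(rs,uvs):
    A=np.zeros((3,3));b=np.zeros(3)
    for r,(u,v) in zip(rs,uvs):
        f,cx,cy,T=par(r);R=T[:3,:3];c=-R.T@T[:3,3];d=R.T@np.array([(u-cx)/f,(v-cy)/f,1]);d/=np.linalg.norm(d)
        P=np.eye(3)-np.outer(d,d);A+=P;b+=P@c
    return np.linalg.solve(A,b)
E
python3 - <<'E'
from h import *
for n in ("scene","top","wrist"):
    r=shot(n,f"pics/{n}0.png"); T=r["camera_from_world"]; print(n,r["vertical_fov"],-T[:3,:3].T@T[:3,3])
    cv2.imwrite(f"pics/{n}0b.png",cv2.resize(cv2.imread(f"pics/{n}0.png"),(768,576)))
s=env.get_state();print(s)
E
```

```text
scene 49.51409689268263 [-0.04908167 -0.58612139  1.18864163]
top 43.675033453827034 [0.35220479 0.01818052 1.32423194]
wrist 70.29852767022057 [0.12072189 0.56649799 0.3727343 ]
{'clock': 0.15, 'joint_pos': array([ 1.09740378e+00,  3.13837613e-01,  4.52642451e-02,  1.30359816e+00,
       -4.08828988e-06,  1.43118835e+00]), 'qvel': array([-0.00244932, -0.000375  ,  0.00222889, -0.00125945, -0.00067218,
       -0.00069749]), 'tau': array([ 1.90808809e-03, -4.81062913e+01,  2.98816323e+01,  1.39084962e-02,
       -1.89488283e-04,  2.45511660e-05]), 'tcp_pos': array([0.1882264 , 0.54292774, 0.23061812]), 'orientation': array([-2.05516626e-04,  1.66118579e-01,  9.86105545e-01, -6.56171982e-04]), 'wrist_force': array([0.27099997, 0.5414825 , 0.21578098]), 'ft_torque': array([ 0.02532437, -0.05192748,  0.05184611]), 'finger_gap': 0.08545614432837018}
```

View pics/scene0b.png

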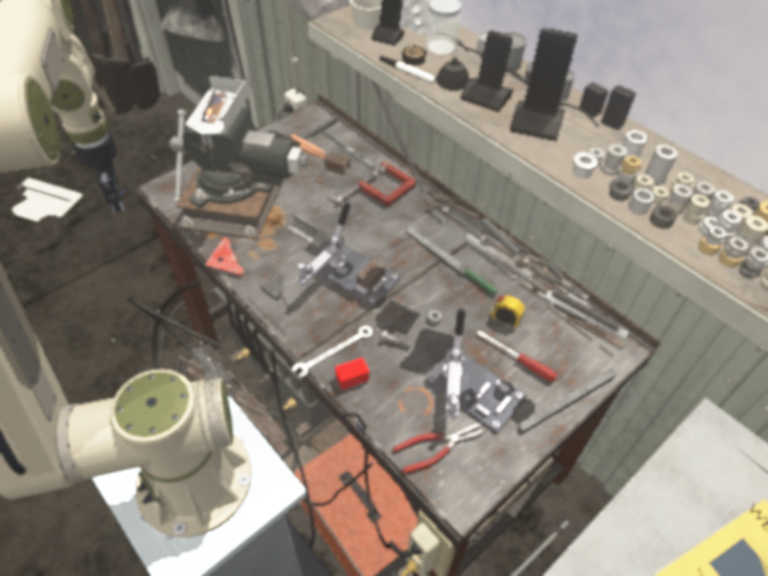

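View pics/top0b.png

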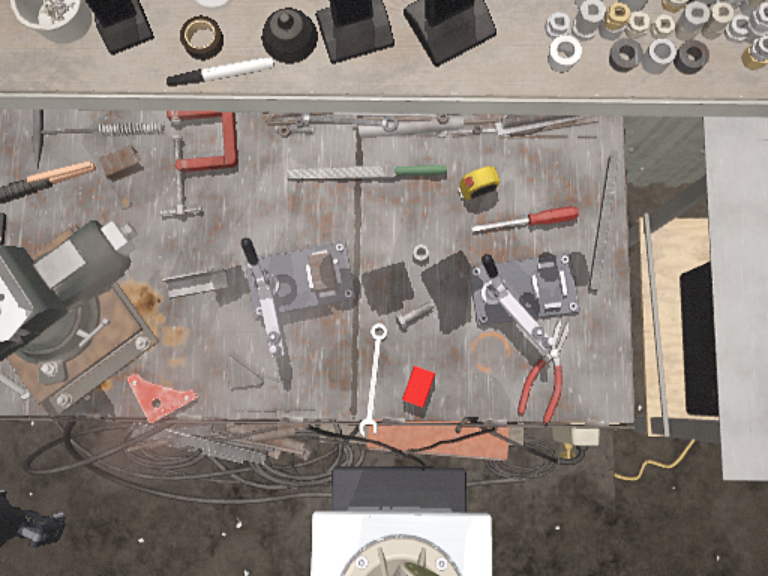

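The scene picture shows two jigs, and in the top picture (768 px wide) they are:
- **Left jig, (300,280):** it has a rusty brown block in its nest at (322,272).
- **Right jig, (525,290):** its nest at (552,285) looks empty.
- **Red block, (418,387):** this is a look-alike lying on the bench.

I choose the left jig and will check it in a close crop.

```bash
python3 - <<'E'
import cv2
im=cv2.imread("pics/top0.png")[150:265,100:260]; cv2.imwrite("pics/c1.png",cv2.resize(im,(800,575),interpolation=cv2.INTER_CUBIC))
im=cv2.imread("pics/scene0.png")[125:215,175:275]; cv2.imwrite("pics/c2.png",cv2.resize(im,(660,594),interpolation=cv2.INTER_CUBIC))
E
```

```text
(no output)
```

View pics/c1.png

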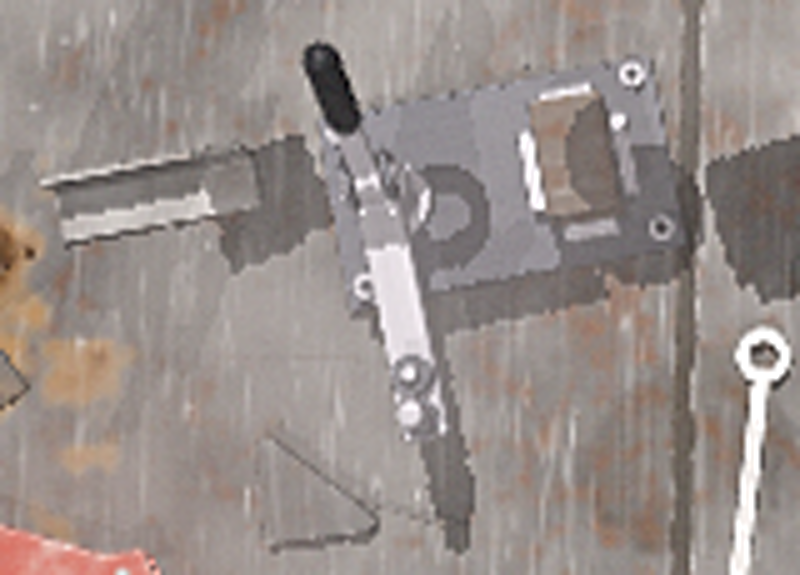

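View pics/c2.png

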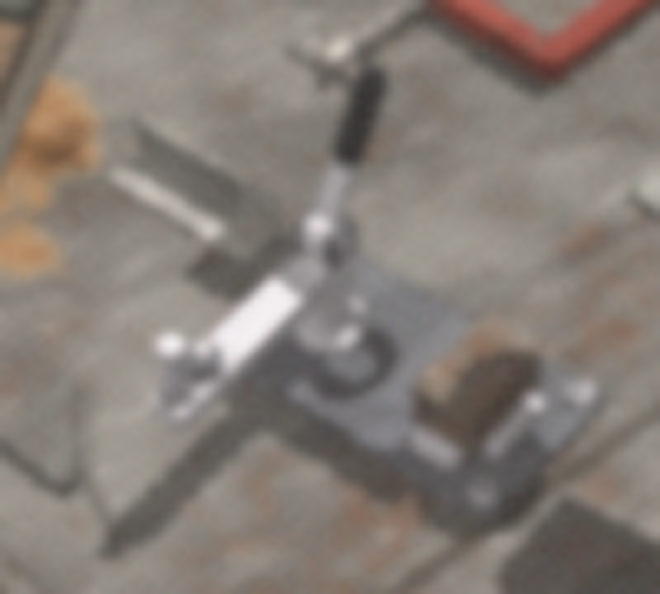

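The crop confirms it: the rusty tube is in the left jig's nest at crop (575,155). The pin is at crop (408,413), the grip end at (318,52), and the screws are at (632,73), (660,228) and (364,287).

```bash
python3 - <<'E'
from h import *
t=load("pics/top0.png");s=load("pics/scene0.png")
c=lambda u,v:(100+u/5-.4,150+v/5-.4)
d=lambda u,v:(175+u/6.6-.4,125+v/6.6-.4)
S=[ray(t,*c(*p),.012)[:2] for p in [(632,73),(660,228),(364,287)]]
print("screws",S, np.linalg.norm(S[0]-S[1]),np.linalg.norm(S[1]-S[2]))
ctr=(S[0]+S[2])/2
dy=S[2]-S[1]; dy/=np.linalg.norm(dy); dx=np.array([dy[1],-dy[0]])
print("ctr",ctr,"ydir",dy,"yaw",np.degrees(np.arctan2(-dy[0],dy[1])))
H=ctr+.06*dy; print("hinge",H, "nest",ctr-.045*dy)
pin=ray(t,*c(408,413),.115); print("pin top",pin,"tri",tri([t,s],[c(408,413),d(172,343)]),"r",np.linalg.norm(pin[:2]-H))
v=pin[:2]-H; print("strap angle",np.arctan2(v@-dx,v@-dy))
print("tip",ray(t,*c(318,55),.175),"tube",ray(t,*c(574,155),.05))
print("angle iron",[ray(t,*c(*p),.0) for p in[(40,185),(65,240),(255,150),(240,210)]])
for p in [(418/1.5,387/1.5)]: print("red",ray(t,*p,.04))
for p in [(378,331),(370,428)]: print("spanner",ray(t,p[0]/1.5,p[1]/1.5,.008))
for p in [(20,220),(130,230),(110,350)]: print("vice",ray(t,p[0]/1.5,p[1]/1.5,.15))
E
```

```text
screws [array([0.63186731, 0.11990075]), array([0.54446282, 0.10237795]), array([0.50956175, 0.26508735])] 0.08914366990253801 0.16641043344531342
ctr [0.57071453 0.19249405] ydir [-0.20972882  0.97775959] yaw 12.106461173566746
hinge [0.5581308  0.25115963] nest [0.58015233 0.14849487]
pin top [0.43346812 0.22095882 0.115     ] tri [0.4339885  0.22019387 0.11696729] r 0.12826875242242758
strap angle 1.5444129196874896
tip [0.60429822 0.26152145 0.175     ] tube [0.57818747 0.14725658 0.05      ]
angle iron [array([0.56636062, 0.45143313, 0.        ]), array([0.53539561, 0.43559299, 0.        ]), array([0.58774386, 0.33168847, 0.        ]), array([0.55354266, 0.33851437, 0.        ])]
red [ 0.3732538  -0.02807802  0.04      ]
spanner [0.47482553 0.04491472 0.008     ]
spanner [0.29948829 0.05669656 0.008     ]
vice [0.64113551 0.64618708 0.15      ]
vice [0.62613965 0.46005792 0.15      ]
vice [0.42505222 0.47953507 0.15      ]
```

Two independent checks agree. The pin radius comes out at 128.3 mm against the stated 128 mm, and the lever tip is where the model predicts it. The strap angle is about 1.54 rad, the hinge is at (0.558, 0.251), and the plate is yawed 12.1°. I'll approach with the fingers shut, from the +y side of the pin.

step_arm([
  [[4,-4,4],0.12,255],
  [[9,-10,5],0.24,255],
  [[14,-16,5],0.36,255],
  [[19,-22,5],0.48,255],
  [[22,-25.5,3],0.58,255],
], newtons=40)

```text
clock: 0.78
tcp_pos: [0.3853, 0.3154, 0.2687]
orientation: [0.001, -0.125, 0.992, -0.0]
wrist_force: [0.6, 0.7, 1.2]
finger_gap: 0.0001
```

step_arm([
  [[3.5,-4.3,0],0,255],
  [[3.5,-4.3,-6],0,255],
  [[3.5,-4.3,-12],0,255],
  [[3.5,-4.3,-17],0,255],
  [[3.5,-4.3,-17.3],0,255],
])

```text
clock: 1.4
tcp_pos: [0.417, 0.2708, 0.0922]
orientation: [-0.003, -0.125, 0.992, -0.001]
wrist_force: [-0.5, 0.6, 0.5]
finger_gap: -0.0006
```

```bash
python3 - <<'E'
from h import *
print(env.get_state()["tcp_pos"],env.get_state()["orientation"])
t=shot("top","pics/top1.png");s=shot("scene","pics/scene1.png");w=shot("wrist","pics/wrist1.png")
a=cv2.resize(cv2.imread("pics/top1.png")[140:300,90:270],(400,356))
b=cv2.resize(cv2.imread("pics/wrist1.png"),(400,300))
cv2.imwrite("pics/m1.png",np.hstack([a,np.vstack([b,np.zeros((56,400,3),np.uint8)])]))
E
```

```text
[0.41697115 0.27079831 0.09222131] [-0.00307227 -0.12451209  0.99221224 -0.00147248]
```

View pics/m1.png

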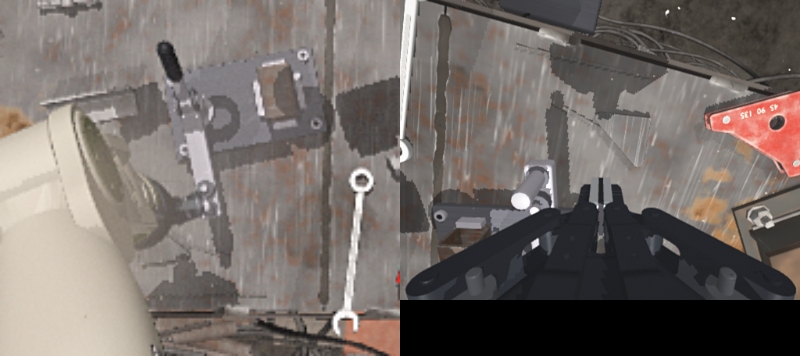

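The fingers stand beside the pin on its +y side, in wrist picture (530,185). Next I compute the arc waypoints.

```bash
cat >> h.py <<'E'
H=np.array([.5581,.2512]);dy=np.array([-.2097,.9778]);dx=np.array([dy[1],-dy[0]])
def fing(th,off=.02,rho=.128):
    r=-np.cos(th)*dy-np.sin(th)*dx; back=-np.sin(th)*-1*0+0
    tan=np.sin(th)*(-dy)*-1*-1  # placeholder
    e=1e-4; r2=-np.cos(th+e)*dy-np.sin(th+e)*dx; b=(r2-r)/e
    return H+rho*r+off*b
E
python3 - <<'E'
from h import *
p=env.get_state()["tcp_pos"][:2]
for th in np.arange(1.54,-.05,-.12): print(round(th,2),np.round((fing(th)-p)*100,1),round(1.54-th,2))
E
```

```text
1.54 [ 0.8 -3.3] 0.0
1.42 [ 1.  -4.8] 0.12
1.3 [ 1.4 -6.3] 0.24
1.18 [ 2.  -7.8] 0.36
1.06 [ 2.7 -9.1] 0.48
0.94 [  3.6 -10.4] 0.6
0.82 [  4.7 -11.5] 0.72
0.7 [  5.9 -12.5] 0.84
0.58 [  7.2 -13.4] 0.96
0.46 [  8.6 -14.1] 1.08
0.34 [ 10.  -14.6] 1.2
0.22 [ 11.5 -15. ] 1.32
0.1 [ 13.1 -15.1] 1.44
-0.02 [ 14.6 -15.1] 1.56
```

step_arm([
  [[0.8,-2,0.4],0,255],
  [[0.9,-3.3,0.4],0,255],
  [[1,-4.8,0.4],0.12,255],
  [[1.4,-6.3,0.4],0.24,255],
  [[2,-7.8,0.4],0.36,255],
])

```text
clock: 2.17
tcp_pos: [0.4429, 0.1955, 0.1035]
orientation: [0.004, -0.302, 0.953, 0.001]
wrist_force: [0.1, 3.0, 0.7]
finger_gap: 0.0002
```

```bash
python3 - <<'E'
from h import *
s=env.get_state();print(s["joint_pos"]);p=s["tcp_pos"][:2]
for th in np.arange(1.18,-.05,-.12): print(round(th,2),np.round((fing(th)-p)*100,1),round(1.18-th,2))
shot("top","pics/top2.png");shot("wrist","pics/wrist2.png")
a=cv2.resize(cv2.imread("pics/top2.png")[140:300,90:270],(400,356))
b=cv2.resize(cv2.imread("pics/wrist2.png"),(400,300))
cv2.imwrite("pics/m2.png",np.hstack([a,np.vstack([b,np.zeros((56,400,3),np.uint8)])]))
E
```

```text
[ 0.24794715  0.21323944 -0.41525876  0.93391172  0.00274903 -0.36649021]
1.18 [-0.2 -0. ] 0.0
1.06 [ 0.6 -1.4] 0.12
0.94 [ 1.5 -2.6] 0.24
0.82 [ 2.6 -3.8] 0.36
0.7 [ 3.7 -4.8] 0.48
0.58 [ 5.  -5.6] 0.6
0.46 [ 6.4 -6.3] 0.72
0.34 [ 7.9 -6.9] 0.84
0.22 [ 9.4 -7.2] 0.96
0.1 [11.  -7.4] 1.08
-0.02 [12.5 -7.3] 1.2
```

View pics/m2.png

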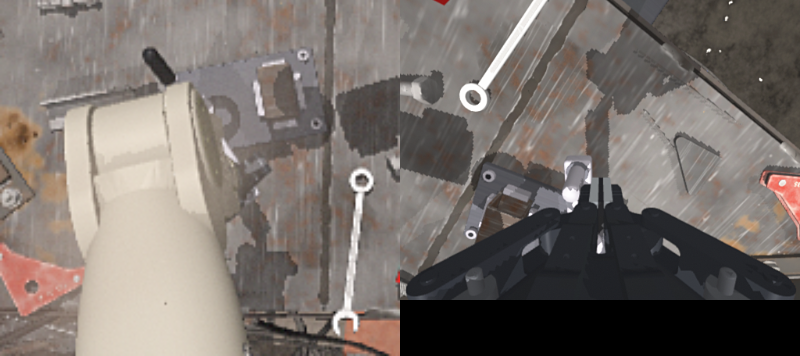

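The strap is following the finger. In the wrist picture the pin at (575,180) is touching the finger. I'll carry on round the arc.

step_arm([
  [[0.6,-1.4,-0.6],0.12,255],
  [[1.5,-2.6,-0.7],0.24,255],
  [[2.6,-3.8,-0.7],0.36,255],
  [[3.7,-4.8,-0.7],0.48,255],
  [[5,-5.6,-0.7],0.6,255],
])

```text
clock: 2.9
tcp_pos: [0.4924, 0.1386, 0.0966]
orientation: [0.003, -0.569, 0.823, 0.002]
wrist_force: [-2.5, 1.0, 1.7]
finger_gap: 0.0004
```

```bash
python3 - <<'E'
from h import *
s=env.get_state();print(s["joint_pos"]);p=s["tcp_pos"][:2]
for th in np.arange(.58,-.1,-.1): print(round(th,2),np.round((fing(th)-p)*100,1),round(.58-th,2))
E
```

```text
[ 0.11370755  0.27163563 -0.3558691   0.93950581  0.00606522 -1.09620104]
0.58 [0.1 0. ] 0.0
0.48 [ 1.2 -0.5] 0.1
0.38 [ 2.5 -1. ] 0.2
0.28 [ 3.7 -1.4] 0.3
0.18 [ 5.  -1.6] 0.4
0.08 [ 6.3 -1.7] 0.5
-0.02 [ 7.6 -1.7] 0.6
```

step_arm([
  [[1.2,-0.5,0],0.1,255],
  [[2.5,-1,0],0.2,255],
  [[3.7,-1.4,0],0.3,255],
  [[5,-1.6,0],0.4,255],
  [[6.1,-1.7,0],0.5,255],
])

```text
clock: 3.52
tcp_pos: [0.5529, 0.1217, 0.0969]
orientation: [-0.002, 0.755, -0.656, -0.003]
wrist_force: [-2.8, 0.6, -0.1]
finger_gap: -0.0002
```

```bash
python3 - <<'E'
from h import *
s=env.get_state();print(s["wrist_force"]);p=s["tcp_pos"][:2]
for th in [.08,0,-.02,-.05]: print(round(th,2),np.round((fing(th)-p)*100,1))
E
```

```text
[-2.82110419  0.60048407 -0.09799007]
0.08 [ 0.2 -0. ]
0 [1.2 0. ]
-0.02 [1.5 0. ]
-0.05 [1.9 0.1]
```

step_arm([
  [[0.4,0,0],0,255],
  [[0.8,0,0],0,255],
  [[1.1,0,0],0,255],
  [[1.2,0,0],0,255],
])

```text
clock: 4.03
tcp_pos: [0.5643, 0.1221, 0.0969]
orientation: [-0.002, 0.755, -0.656, -0.003]
wrist_force: [-4.4, 1.0, 1.4]
finger_gap: -0.0003
```

step_arm([
  [[0.2,0,0],0,255],
  [[0.3,0,0],0,255],
  [[0.3,0,0],0,255],
])

```text
clock: 4.4
tcp_pos: [0.5644, 0.1221, 0.0968]
orientation: [-0.0, 0.755, -0.656, -0.005]
wrist_force: [-9.1, 0.6, 5.0]
finger_gap: -0.0002
```

Motion has stopped and the force is rising (−9 N in x at zero motion), so the strap is against its stop. I'll back off, go up, and look.

step_arm([
  [[-1.5,0,0],0,255],
  [[-3,0,1],0,255],
  [[-4,0,6],0,255],
  [[-6,3,12],0,255],
  [[-8,7,15],0,255],
])

```text
clock: 5.03
tcp_pos: [0.4853, 0.1921, 0.2505]
orientation: [-0.002, 0.753, -0.657, -0.004]
wrist_force: [1.1, 1.8, -0.1]
finger_gap: -0.0003
```

step_arm([
  [[-1,5,2],0,255],
  [[-2,10,2],0,255],
  [[-3,15,2],0,255],
  [[-3,15,2],0,255],
])

```text
clock: 5.52
tcp_pos: [0.4544, 0.345, 0.2714]
orientation: [-0.003, 0.755, -0.656, -0.003]
wrist_force: [-0.4, -0.1, -0.6]
finger_gap: 0.0
```

```bash
python3 - <<'E'
from h import *
print(env.get_state()["tcp_pos"])
shot("top","pics/top3.png");shot("scene","pics/scene3.png");
a=cv2.resize(cv2.imread("pics/top3.png")[140:260,100:260],(400,300),interpolation=2)
b=cv2.resize(cv2.imread("pics/scene3.png")[120:220,170:303],(400,300),interpolation=2)
cv2.imwrite("pics/m3.png",np.hstack([a,b]))
E
```

```text
[0.45437746 0.34500952 0.27135572]
```

View pics/m3.png

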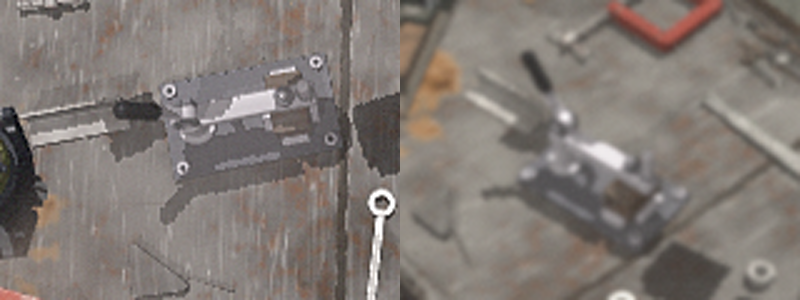

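The strap now lies over the tube along the plate's long axis: pin at (309,92), lever grip end at (115,108), all four plate screws visible. I'll refine the numbers and compute the lever path.

```bash
python3 - <<'E'
from h import *
t=load("pics/top3.png"); c=lambda u,v:(100+u/2.5-.3,140+v/2.5-.3)
S=[ray(t,*c(*p),.012)[:2] for p in [(316,62),(331,139),(183,168),(169,91)]]
ctr=np.mean(S,0); d=(S[2]+S[3]-S[0]-S[1]); d/=np.linalg.norm(d); Hn=ctr+.06*d
print("ctr",ctr,"dy",d,"H",Hn)
for h,n in(((309,92),'pin'),): 
    p=ray(t,*c(*h),.115)[:2]; v=p-Hn; print(n,p,np.linalg.norm(v),"angle",np.arctan2(v@-np.array([d[1],-d[0]]),v@-d))
tip=ray(t,*c(117,109),.175)[:2]; print("tip",tip,"pred",Hn+.047*d)
print(np.round(np.array(ray(t,*c(150,110),.13)),3))
p=env.get_state()["tcp_pos"]
def tgt(s,z): return np.round((np.r_[Hn+s*d,z]-p)*100,1)
print("pre",tgt(-.012,.20),tgt(-.012,.164))
h=.011
for a in [62,55,48,41,34,27,20,13,6,2,-2]:
    r=np.radians(a);R=.08; P=R*np.array([np.cos(r),np.sin(r)])+.012*np.array([-np.sin(r),np.cos(r)])
    print(a,"s %.4f z %.4f"%(P[0]-h,.086+P[1]),"xy",np.round(Hn+(P[0]-h)*d,4))
E
```

```text
ctr [0.57028607 0.19176003] dy [-0.20797148  0.97813489] H [0.55780778 0.25044812]
pin [0.57761827 0.11810694] 0.13381571617865182 angle 0.06091137293395379
tip [0.54734798 0.29982709] pred [0.54803312 0.29642046]
[0.554 0.277 0.13 ]
pre [ 10.5 -10.4  -7.1] [ 10.5 -10.4 -10.7]
62 s 0.0160 z 0.1623 xy [0.5545 0.2661]
55 s 0.0251 z 0.1584 xy [0.5526 0.275 ]
48 s 0.0336 z 0.1535 xy [0.5508 0.2833]
41 s 0.0415 z 0.1475 xy [0.5492 0.291 ]
34 s 0.0486 z 0.1407 xy [0.5477 0.298 ]
27 s 0.0548 z 0.1330 xy [0.5464 0.3041]
20 s 0.0601 z 0.1246 xy [0.5453 0.3092]
13 s 0.0643 z 0.1157 xy [0.5444 0.3133]
6 s 0.0673 z 0.1063 xy [0.5438 0.3163]
2 s 0.0685 z 0.1008 xy [0.5436 0.3175]
-2 s 0.0694 z 0.0952 xy [0.5434 0.3183]
```

The pin pixel gives radius 134 mm and angle 0.06, which doesn't match 128 mm and 0. I need a larger crop to settle it.

```bash
python3 - <<'E'
from h import *
t=load("pics/top3.png")
im=cv2.imread("pics/top3.png")[150:215,155:245]; im=cv2.resize(im,(792,572),interpolation=cv2.INTER_NEAREST)
for th,col in((0,(0,255,0)),(.06,(0,0,255)),(.12,(255,0,0))):
    Hn=np.array([.5578,.2504]);r=-np.cos(th)*dy-np.sin(th)*dx
    u,v=proj(t,np.r_[Hn+.128*r,.115]); cv2.circle(im,(int((u+.5-155)*8.8),int((v+.5-150)*8.8)),5,col,1)
cv2.imwrite("pics/c3.png",im)
E
```

```text
(no output)
```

View pics/c3.png

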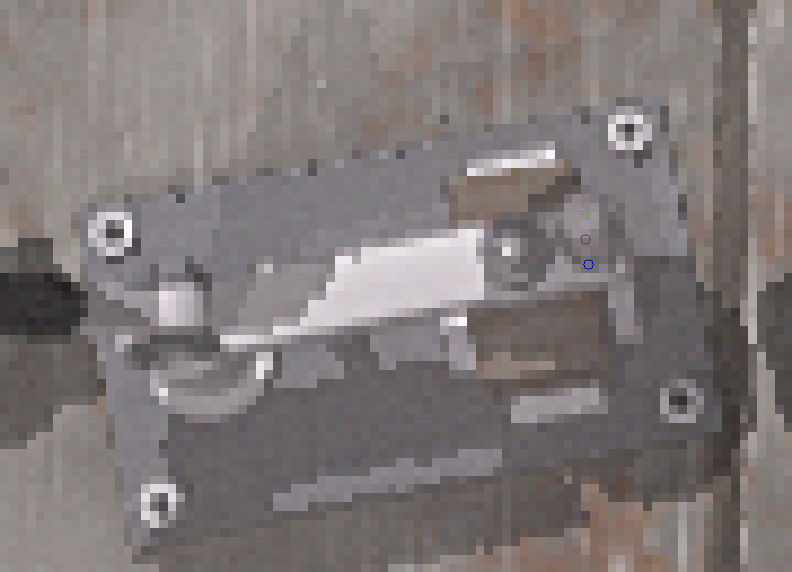

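```bash
python3 - <<'E'
from h import *
t=load("pics/top3.png"); c=lambda u,v:(155+u/8.8-.5,150+v/8.8-.5)
Hn=np.array([.5578,.2504]);d=np.array([-.2080,.9781]);x=np.array([d[1],-d[0]])
for n,z,pts in(("up edge",.074,[(345,258),(470,233)]),("low edge",.074,[(300,338),(470,303)]),("nut",.09,[(515,250)]),("pin",.115,[(580,222)])):
    for p in pts:
        v=ray(t,*c(*p),z)[:2]-Hn; print(n,"along %.1f lateral(+x) %.1f mm"%(-v@d*1e3,v@x*1e3))
E
```

```text
up edge along 53.7 lateral(+x) 9.3 mm
up edge along 92.0 lateral(+x) 9.5 mm
low edge along 36.1 lateral(+x) -12.1 mm
low edge along 88.1 lateral(+x) -11.6 mm
nut along 105.4 lateral(+x) -1.5 mm
pin along 127.1 lateral(+x) -2.1 mm
```

The strap edges run parallel to the plate axis: the lateral offset stays within 0.5 mm over 40–50 mm. So the strap is closed, and the earlier pixel was just poorly picked. Now I move behind the lever, on its free-end side.

step_arm([
  [[4,-4,0],0,255],
  [[8,-8,0],0,255],
  [[10.4,-11,-2],0,255],
  [[10.4,-11,-7],0,255],
  [[10.4,-11,-9],0,255],
])

```text
clock: 6.25
tcp_pos: [0.5584, 0.2291, 0.1785]
orientation: [-0.001, 0.753, -0.659, -0.004]
wrist_force: [0.8, -0.3, 0.6]
finger_gap: 0.0002
```

step_arm([
  [[0,0,-1.5],0,255],
  [[0,0,-2],0,255],
])

```text
clock: 6.5
tcp_pos: [0.5581, 0.2279, 0.1579]
orientation: [-0.0, 0.752, -0.659, -0.004]
wrist_force: [0.0, -0.9, 0.2]
finger_gap: 0.0002
```

```bash
python3 - <<'E'
from h import *
s=env.get_state();p=s["tcp_pos"];print(p,s["wrist_force"],s["joint_pos"])
Hn=np.array([.5575,.2504]);d=np.array([-.2080,.9781]);h=.011
for a in [62,52,42,32,22,12,2,-2]:
    r=np.radians(a);R=.08; P=R*np.array([np.cos(r),np.sin(r)])+.012*np.array([-np.sin(r),np.cos(r)])
    print(a,np.round((np.r_[Hn+(P[0]-h)*d,.086+P[1]]-p)*100,1))
shot("wrist","pics/wrist4.png");shot("scene","pics/scene4.png")
cv2.imwrite("pics/m4.png",np.hstack([cv2.resize(cv2.imread("pics/scene4.png")[110:210,170:303],(400,300),interpolation=2),cv2.resize(cv2.imread("pics/wrist4.png"),(400,300))]))
E
```

```text
[0.55809545 0.22791382 0.15787175] [ 0.01394878 -0.91940013  0.23580744] [ 0.25100147  0.39898925 -0.01145179  1.1646444   0.00718013 -1.4511263 ]
62 [-0.4  3.8  0.4]
52 [-0.7  5.1 -0.1]
42 [-0.9  6.2 -0.9]
32 [-1.1  7.2 -1.9]
22 [-1.3  8.  -3.1]
12 [-1.4  8.6 -4.4]
2 [-1.5  9.  -5.7]
-2 [-1.5  9.  -6.3]
```

View pics/m4.png

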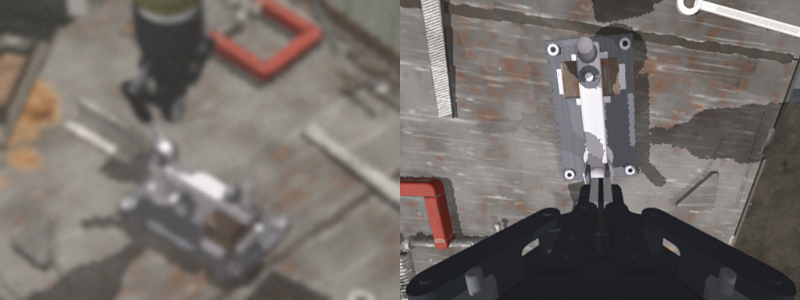

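In the wrist view the fingers at (600,190) are in line with the strap, with the lever behind them. I'll push the lever over.

step_arm([
  [[-0.3,2.2,0.3],0,255],
  [[-0.4,3.6,0.3],0,255],
  [[-0.6,4.5,0.1],0,255],
  [[-0.7,5.2,-0.2],0,255],
  [[-0.8,5.8,-0.6],0,255],
])

```text
clock: 7.22
tcp_pos: [0.5505, 0.2872, 0.1529]
orientation: [-0.001, 0.752, -0.659, -0.004]
wrist_force: [-0.0, -0.4, 2.0]
finger_gap: -0.0003
```

```bash
python3 - <<'E'
from h import *
s=env.get_state();p=s["tcp_pos"];print(p,s["wrist_force"])
Hn=np.array([.5575,.2504]);d=np.array([-.2080,.9781]);h=.011
for a in [48,40,32,24,16,8,2,-2]:
    r=np.radians(a);R=.08; P=R*np.array([np.cos(r),np.sin(r)])+.012*np.array([-np.sin(r),np.cos(r)])
    print(a,np.round((np.r_[Hn+(P[0]-h)*d,.086+P[1]]-p)*100,1))
shot("scene","pics/scene5.png")
cv2.imwrite("pics/m5.png",cv2.resize(cv2.imread("pics/scene5.png")[110:210,170:303],(532,400),interpolation=2))
E
```

```text
[0.55045085 0.28724809 0.15286459] [-0.0180206  -0.35379609  2.04462176]
48 [ 0.  -0.4  0.1]
40 [-0.2  0.5 -0.6]
32 [-0.3  1.3 -1.4]
24 [-0.5  1.9 -2.3]
16 [-0.6  2.4 -3.3]
8 [-0.7  2.8 -4.4]
2 [-0.7  3.  -5.2]
-2 [-0.7  3.1 -5.8]
```

View pics/m5.png

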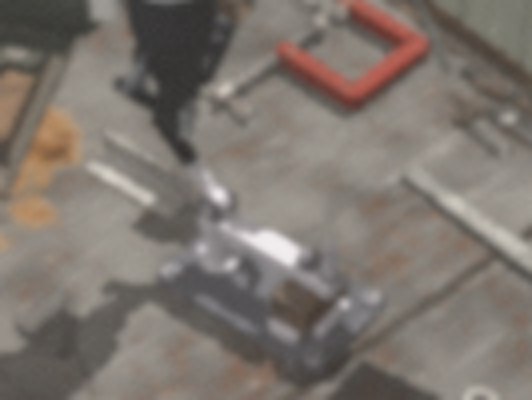

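The lever is leaning over with the fingertip on it at (195,160), and the force is about 2 N. I'll continue down the arc.

step_arm([
  [[-0.2,0.5,-0.6],0,255],
  [[-0.3,1.2,-1.4],0,255],
  [[-0.5,1.8,-2.3],0,255],
  [[-0.6,2.2,-3.3],0,255],
  [[-0.7,2.5,-4.3],0,255],
])

```text
clock: 7.9
tcp_pos: [0.5431, 0.3134, 0.1084]
orientation: [-0.001, 0.753, -0.658, -0.004]
wrist_force: [0.8, 1.7, 3.2]
finger_gap: 0.0001
```

step_arm([
  [[0,0.2,-0.4],0,255],
  [[0,0.2,-0.8],0,255],
  [[0,0.2,-0.9],0,255],
])

```text
clock: 8.28
tcp_pos: [0.5428, 0.3156, 0.0999]
orientation: [-0.001, 0.753, -0.658, -0.005]
wrist_force: [-2.2, 0.5, 8.2]
finger_gap: -0.0003
```

step_arm([
  [[0,0,-0.2],0,255],
  [[0,0,-0.4],0,255],
  [[0,0,-0.4],0,255],
])

```text
clock: 8.65
tcp_pos: [0.543, 0.3158, 0.0994]
orientation: [-0.003, 0.753, -0.658, -0.004]
wrist_force: [-5.6, -2.1, 20.6]
finger_gap: -0.0005
```

At the stop: z hardly moved while the vertical force rose from 8 to 21 N. I'll retreat upward and check.

step_arm([
  [[0,0,1.5],0,255],
  [[0,0,5],0,255],
  [[0,0,10],0,255],
  [[-4,2,15],0,255],
  [[-8,4,17],0,255],
])

```text
clock: 9.28
tcp_pos: [0.4634, 0.3559, 0.2719]
orientation: [-0.004, 0.752, -0.659, -0.004]
wrist_force: [-0.1, 0.9, -0.3]
finger_gap: -0.0002
```

step_arm([
  [[-5,2,0],0,255],
  [[-10,4,0],0,255],
  [[-13,6,0],0,255],
  [[-13,6,0],0,255],
])

```text
clock: 9.78
tcp_pos: [0.3311, 0.4165, 0.272]
orientation: [-0.004, 0.753, -0.658, -0.004]
wrist_force: [0.2, 0.6, -0.3]
finger_gap: 0.0002
```

```bash
python3 - <<'E'
from h import *
s=env.get_state();print(s["tcp_pos"],s["wrist_force"])
t=shot("top","pics/top6.png");shot("scene","pics/scene6.png")
def crop(f,y0,y1,x0,x1,w,h): return cv2.resize(cv2.imread(f)[y0:y1,x0:x1],(w,h),interpolation=2)
cv2.imwrite("pics/m6.png",np.vstack([np.hstack([crop("pics/top6.png",140,240,110,243,400,300),crop("pics/scene6.png",120,220,170,303,400,300)]),np.hstack([crop("pics/top6.png",0,384,0,512,400,300),crop("pics/scene6.png",0,384,0,512,400,300)])]))
Hn=np.array([.5578,.2504]);d=np.array([-.2080,.9781])
print("pred tip px in crop",(proj(t,np.r_[Hn+.101*d,.09])-[110,140])*3)
E
```

```text
[0.33114344 0.41653136 0.27197002] [ 0.23176666  0.62622718 -0.25444922]
pred tip px in crop [ 75.36370574 157.83801087]
```

View pics/m6.png

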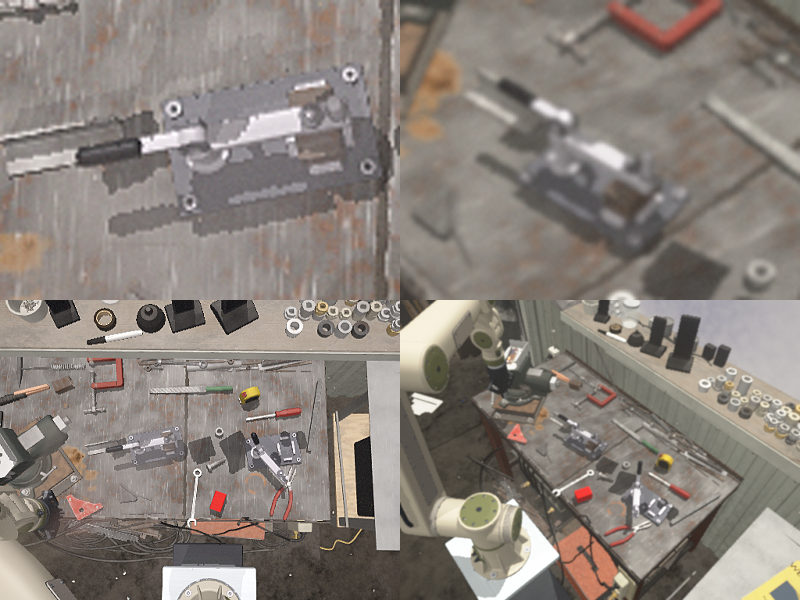

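The lever is down: its tip is at crop (77,157), and I predicted (75,158). There was a side force during the last press, so I'll recheck that the strap is still at its stop.

```bash
python3 - <<'E'
from h import *
a=cv2.imread("pics/top3.png")[150:215,155:245];b=cv2.imread("pics/top6.png")[150:215,155:245]
cv2.imwrite("pics/c6.png",np.hstack([cv2.resize(x,(400,289),interpolation=0) for x in(a,b)]))
# gradient shift of the strap region
g=lambda im:np.float32(cv2.cvtColor(im[20:45,38:72][:, :],cv2.COLOR_BGR2GRAY))
print(cv2.phaseCorrelate(g(a),g(b),cv2.createHanningWindow((34,25),cv2.CV_32F)))
E
```

```text
((-0.03604596795689474, 0.4892322651417267), 0.9932333962122599)
```

View pics/c6.png

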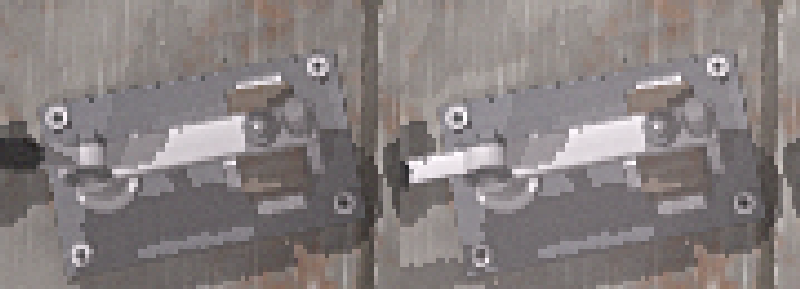

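```bash
python3 - <<'E'
from h import *
G=lambda f:np.float32(cv2.cvtColor(cv2.imread(f),cv2.COLOR_BGR2GRAY))
a,b=G("pics/top3.png"),G("pics/top6.png")
def pc(y0,y1,x0,x1):
    return cv2.phaseCorrelate(a[y0:y1,x0:x1].copy(),b[y0:y1,x0:x1].copy(),cv2.createHanningWindow((x1-x0,y1-y0),cv2.CV_32F))
print("screwTR",pc(158,172,218,236));print("screwBR",pc(188,202,224,242));print("screwBL",pc(200,214,165,181));print("empty jig",pc(165,225,310,390))
for n,r in dict(mid=(172,192,180,200),far=(168,188,196,216),pin=(168,184,213,228)).items(): print(n,pc(*r))
for n,r in dict(x185=185,x192=192,x200=200,x207=207).items():
    print(n,a[172:192,r].astype(int),b[172:192,r].astype(int),sep="\n")
E
```

```text
screwTR ((-0.008124438154904823, 0.4198230881507685), 1.00122887050664)
screwBR ((0.04807210308948662, 0.49343066157153626), 0.9684084523607184)
screwBL ((-0.7815230780293305, -2.4716650199629076), 0.19154247095187504)
empty jig ((-0.004315789445755058, -0.034896447572535294), 1.00234367420276)
mid ((-0.033147846405409354, -0.07685879176723631), 0.9970727649331093)
far ((-0.03337580290571651, 0.08974303594898636), 0.9980274537950754)
pin ((0.517530286313514, -0.17986580401294638), 0.9098807846506437)
x185
[122 124 122 125 124 125 121 140 190 146 142 144 142 141 139 149 183 124
 191 205]
[137 135 137 136 134 139 135 153 201 161 155 157 155 157 153 164 197 134
 203 219]
x192
[124 128 126 128 131 133 125 124 132 155 221 211 208 209 211 156 108 102
 134 132]
[135 139 135 136 148 148 141 136 143 168 235 225 221 222 222 167 124 108
 149 145]
x200
[127 123 125 130 128 174 229 212 211 206 202 204 207 182 110 125 131 127
 126  96]
[135 138 137 145 147 187 243 226 222 220 216 218 219 194 124 141 144 143
 142 109]
x207
[126 122 113 144 224 222 213 208 209 204 207 209 154 156 248 144 149 149
 151 150]
[135 133 123 157 239 236 226 222 221 218 220 225 170 169 255 157 163 164
 164 167]
```

The strap's edge profiles are the same pixel for pixel before and after the lever push, apart from an overall brightness change. The half-pixel shift also appears at the fixed screws, so it is an artefact. The strap hasn't moved, and the empty jig is unchanged. I'm handing in.

```bash
python3 - <<'E'
from h import *
print(env.hand_in(), env.get_state()["clock"])
E
```

```text
the job is handed in; nothing more can be done
the job is handed in; nothing more can be done
```

The job is done and handed in at about 10 s of robot time. With the fingers shut, I pushed the loaded jig's strap round to its stop over the tube, then pushed the cam lever down to its stop and drew the hand clear.

- **Strap:** it stopped moving while the push force rose from 4 to 9 N. Its edges run parallel to the plate axis within about 0.5 mm.
- **Lever:** it stopped moving while the vertical force rose from 8 to 21 N. The grip's end was within about 2 px (enlarged crop) of where it should be when fully down.
- **Other things on the bench:** the empty jig showed no measurable shift, and the other bench items looked undisturbed.
- **Clamping not seen directly:** no camera shows the pad pressing on the tube, so I infer it from the lever being at its stop.

Two checks disagreed at first:
- **Pin reading:** one pin pixel suggested the strap was still 0.06 rad open. That was a poorly picked pixel, and the strap edges showed it closed.
- **Image comparison:** comparing pictures from before and after the lever push gave a half-pixel shift of the strap. The fixed screws showed the same shift, and the strap edges themselves had not moved.

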